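# Weigh a drone-reed blank by feel, then lane and tally it

### The job

Lift the black drone-reed blank that stands on the round cork pad just clear of the cork (a centimetre or two) and hold it still there for a second to feel whether it is brass-cored (heavy) or hollow (light). Stand it in the near end of the red-marked lane if it is heavy or the white-marked lane if it is light, slide it upright along the lane, feeling for the tally plunger, push the plunger in with it by about a centimetre, well short of its hard stop, and leave the blank standing in that lane. Leave the other lane's plunger, the look-alike blank on the walnut coaster and everything else as they are.

Things in the scene. Friction and masses are not known exactly. Their poses are not given: they have to be found in the camera images.
- blank_p_center (a point): One of two look-alike upright black resin cylinders, 28 mm across, 80 mm tall. This point is its centre, 40 mm above its foot; z is its axis. One is brass-cored (heavy, 320 g, within 15 %), the other hollow (light, 60 g, within 15 %); nothing to see tells which, and either may be the one on the cork pad.
- blank_q_center (a point): One of two look-alike upright black resin cylinders, 28 mm across, 80 mm tall. This point is its centre, 40 mm above its foot; z is its axis. One is brass-cored (heavy, 320 g, within 15 %), the other hollow (light, 60 g, within 15 %); nothing to see tells which, and either may be the one on the cork pad.
- pad: Fixed round cork pad, 80 mm across, 6 mm thick, on which the blank to be sorted stands (within about 10 mm of its centre). Origin at the centre of its underside, on the table.
- lane_heavy: Lane for heavy blanks: fixed walnut trough with red lines on its wall tops and a red patch on the floor of its near end. 240 mm long (x), 54 mm wide; origin at the centre of its underside. x runs along the lane from its open near end (x -120 mm) to the tally unit at the far end; z up. Floor 10 mm above the table, walls 15 mm higher, 34 mm apart inside.
- lane_light: Lane for light blanks: fixed walnut trough with white lines on its wall tops and a white patch on the floor of its near end. 240 mm long (x), 54 mm wide; origin at the centre of its underside. x runs along the lane from its open near end (x -120 mm) to the tally unit at the far end; z up. Floor 10 mm above the table, walls 15 mm higher, 34 mm apart inside.
- entry_heavy (a point): Point on the heavy lane's floor, 80 mm nearer than the lane's middle: let the blank down here. The grey tally unit (46 mm high above the floor, fits between the walls) stands in the lane at a place that differs each time: its plunger's face is 80 to 130 mm beyond this point along the lane's x. That is not measured: see it or feel for it.
- entry_light (a point): Point on the light lane's floor, 80 mm nearer than the lane's middle: let the blank down here. The grey tally unit (46 mm high above the floor, fits between the walls) stands in the lane at a place that differs each time: its plunger's face is 80 to 130 mm beyond this point along the lane's x. That is not measured: see it or feel for it.
- tally_heavy (a joint): Tally plunger of the heavy lane's tally unit: red round face 18 mm across, 30 mm above the lane floor, facing the near end. Value: how far it is pushed in (m), 0 when out, as at the start. It slides with a steady drag of about 4 N and stays where it is left (no spring). Counts from 6 mm, over-driven beyond 17 mm, hard stop at 22 mm.
- tally_light (a joint): Tally plunger of the light lane's tally unit: white round face 18 mm across, 30 mm above the lane floor, facing the near end. Value: how far it is pushed in (m), 0 when out, as at the start. It slides with a steady drag of about 4 N and stays where it is left (no spring). Counts from 6 mm, over-driven beyond 17 mm, hard stop at 22 mm.
- coaster: Fixed square walnut coaster 70 x 70 x 6 mm carrying the other blank, which is to be left alone. Origin at the centre of its underside.
- ferrule: Bystander: loose cream horn ferrule, a ring 28 mm across, 22 mm high; origin at the centre of its underside.
- hone: Bystander: loose round granite hone, 90 mm across, 20 mm high; origin at the centre of its underside.
- calliper: Bystander: heavy steel calliper lying flat, 170 mm long along its x, about 70 mm wide, 9 mm high; origin under the middle of its beam.
- drone_reed: Bystander: short black finished drone reed lying down, 63 mm long along its x, 12 mm thick; origin under its middle.
- wax_jar: Bystander: loose amber jar of wax with a brass cap, 54 mm across, 60 mm high; origin at the centre of its underside.
There are look-alikes about, which are no part of the job. What is shaped like the part that bears blank_q_center but green is not meant.

How it is judged:
By the outcome, as a careful person would: the job done as asked, in the order asked, and still so for the second after the job is handed in, with the robot touching nothing.
It also fails if it takes over 45 s, if anything falls off the work surface, if the arm or the gripper's body presses on something with over 40 N, if the wrist force passes 120 N, or if a joint passes its speed limit or range.

### The arm

A 6-joint arm with a two-finger parallel gripper is mounted at the origin on the work surface. World frame = base frame: x ahead of the robot, y to its left, z up, the work surface at z = 0. Lengths are in m, angles in degrees, forces in N, time in s.
With the tool pointing down it reaches from about 0.3 to 0.75 m from the base axis. Payload 8.5 kg.
Tool frame: the origin (TCP) lies on the centre line of the jaws, within the pads' length; the fingertips stand 25 mm ahead of it and the grasp point (between the pads) lies 6 mm ahead of it; z points along the fingers, y is the line along which they close (so a half turn about z gives the same grasp; the last joint's range is limited). The gripper opens to 85 mm and grips with 20 to 120 N. Pads are 22 mm wide; open, the fingers measure 114 mm over their backs; the gripper's body (76 mm by 85 mm) begins 54 mm behind the grasp point. The pads swing forward as they close: fully open they stand 13 mm farther back than shut.
Start: joints at [52.351, 21.807, 74.336, -0, 83.858, -12.336], TCP at [0.235, 0.497, 0.256] pointing down, gripper open.
Joint ranges: [-178.18, 178.18], [-50.72, 133.34], [12.68, 142.11], [-81.47, 261.47], [9.98, 163.14], [-165.26, 165.26]. Speed limits (degrees/s): [136.94, 136.94, 180, 180, 180, 180].

### API

Orientations are given as a 3x3 rotation matrix whose columns are the frame's x, y, z axes.
In Python, from rig import telemetry, optics, env gives the robot as it stands.
- The arm moves only by the tool send_rows, never from a script. Its argument "deltas" is a list that holds one entry, the list of rows, each a list of 7 numbers: the shift along the tool's x, y, z in m, then the turn, a rotation vector about the tool's x, y, z in rad, then the opening, from -1 (shut) to 1 (fully open), so that 0 is half open. In form: [[[x, y, z, ax, ay, az, grip], ...]]. A call has 1 to 12 rows; each row shifts and turns the commanded pose from where the row before left it, along the tool's axes as they then stand; what a row does not reach is not made up. A row lasts 1/8 s, in which the tool goes at most 62.5 mm and 10.7 degrees, less where a joint would pass 70% of its speed; a pose out of reach is approached as far as the arm can. A call is refused whole if a number of a shift passes 0.0625 or a number of a turn 0.188, either way. A call with a gripper value outside its range is refused whole. The fingers move at their own pace and stop on an object; "squeeze" is the grip in N (left out, the last holds). Time passes only in rows, so rows that do not move let the fingers close. It gives the time, the measured TCP pose, the force, the opening and the grip force at its end, in the units of the state.
- telemetry.observe(): the state, without advancing time (a new reading comes with each control period).
- optics.get_image(name): name is "scene" or "top"; returns a dict with "image" (480x640x3 uint8, red, green, blue), "range_z" (480x640 float32, m along the optical axis (not along the pixel's ray), 0 where there is no reading), "K" (3x3 intrinsics, pixels), "k1" (the pictures are not rectified: a ray, as slopes to the right and down, at radius r is drawn at 1 + k1 r^2 times it, then the intrinsics apply), "rvec" (rotation vector, rad) and "tvec" (3), from world to camera coordinates, as OpenCV has them. Camera axes: x right, y down, z forward; pixel columns grow to the right and rows downward; lengths in m; the calibration is good to about 2 mm. A picture is of the moment at which its call begins.
- env.close_job(): hands the job in; it is judged then, once.
The state is a dict: "time_s": time; "q": joint angles; "qvel": joint speeds; "joint_efforts": joint torques, N m; "position": TCP position; "tool_rot": TCP orientation; "ft_force": force on the tool from outside, world axes, zero at the start; "wrist_torque": the same for the moment, N m; "grip_width": finger opening in m; "gripper_force": force on a finger pad.
Only numpy, scipy, OpenCV 4.12 (cv2) and the standard library are available. Lean on these libraries where they do the work, as an engineer would, in place of code of your own. Each camera call takes 0.05 s, during which the arm holds its last target. There are 200 camera calls.

## Working session

There is one attempt and no reset: what is moved stays moved. The work goes in short steps, Python scripts to look and compute and a tool call to move; the robot and the scene stay as the last step left them, time stands still between calls to the robot, and variables do not carry over. Pictures are saved under pics/ and viewed, at most 10 in all, crops included, and the job is handed in when it is done.

Besides the shell and the picture viewer there is one more tool, called after "Request:" as a command line: name --argument value ..., lists and objects as JSON in quotes. send_rows: Moves the arm, as the interface text tells. Its arguments: {"type":"object","properties":{"deltas":{"type":"array"},"squeeze":{"type":"number"}},"required":["deltas"]}

```bash
mkdir -p pics
cat > h.py <<'E'
import numpy as np, cv2
from rig import telemetry, optics, env
def shot(n):
    d=optics.get_image(n); return d
def cloud(d):
    K=np.array(d["K"]);k=float(d["k1"]);R=cv2.Rodrigues(np.array(d["rvec"],float))[0];t=np.array(d["tvec"],float).ravel()
    v,u=np.mgrid[0:480,0:640].astype(float)
    p=cv2.undistortPoints(np.stack([u.ravel(),v.ravel()],1)[:,None],K,np.array([k,0,0,0,0.]))[:,0]
    z=d["range_z"].ravel()
    c=np.c_[p*z[:,None],z]
    w=(c-t)@R
    w[z==0]=np.nan
    return w.reshape(480,640,3)
def save(d,name): cv2.imwrite('pics/'+name,cv2.cvtColor(d["image"],cv2.COLOR_RGB2BGR))
E
python3 - <<'E'
from h import *
s=telemetry.observe();print({k:np.round(v,3).tolist() for k,v in s.items()})
for n in("scene","top"):
    d=shot(n);save(d,n+"0.png");np.savez('pics/%s0.npz'%n,**d);R=cv2.Rodrigues(np.array(d["rvec"],float))[0];print(n,-R.T@np.array(d["tvec"]).ravel(),R[2])
E
```

```text
{'time_s': 0.0, 'q': [52.353, 21.843, 74.385, -0.0, 83.856, -12.336], 'qvel': [-0.049, 0.092, -0.01, 0.026, -0.044, 0.004], 'joint_efforts': [-0.0, -44.846, -23.127, -0.0, 0.005, 0.0], 'position': [0.235, 0.497, 0.256], 'tool_rot': [[-0.904, 0.428, -0.001], [0.428, 0.904, -0.001], [0.0, -0.001, -1.0]], 'ft_force': [-1.133, 0.226, -0.252], 'wrist_torque': [-0.054, 0.022, 0.023], 'gripper_force': 0.0, 'grip_width': 0.085}
scene [ 1.10167386 -0.58320397  0.8934618 ] [-0.49313289  0.49102078 -0.71813547]
top [ 0.27126727 -0.03372877  1.36981879] [ 1.83865286e-01 -7.63812445e-04 -9.82951155e-01]
```

View pics/top0.png

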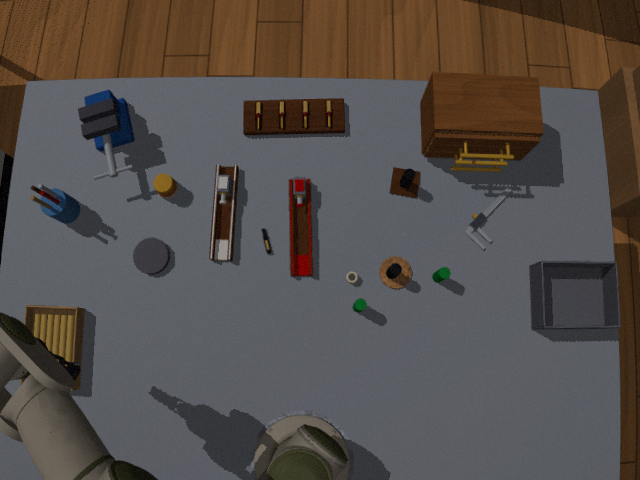

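View pics/scene0.png

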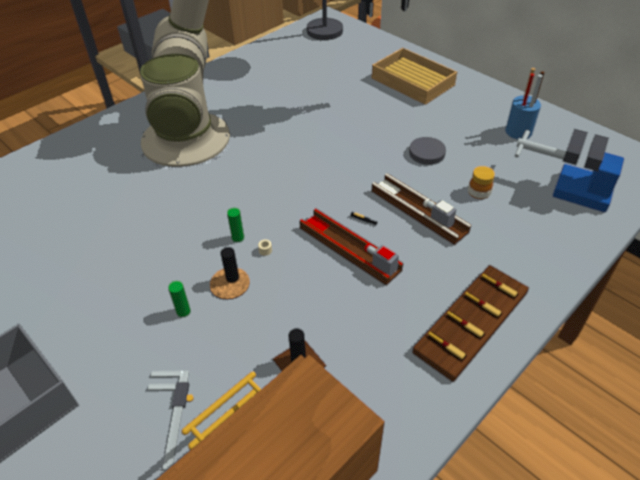

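The top view shows the cork pad with its blank at about (396,272), green look-alikes at (442,275) and (360,305), and the coaster at (405,182). The red lane runs from (301,275) to (300,180) and the white lane from (221,260) to (228,165). The scene view agrees.

```bash
cat > m.py <<'E'
from h import *
for n in("top","scene"):
    d=dict(np.load('pics/%s0.npz'%n));w=cloud(d);hsv=cv2.cvtColor(d["image"],cv2.COLOR_RGB2HSV);H,S,V=[hsv[...,i].astype(int) for i in range(3)]
    X,Y,Z=w[...,0],w[...,1],w[...,2]
    def rep(name,m):
        l,lab,st,c=cv2.connectedComponentsWithStats(m.astype(np.uint8))
        for i in range(1,l):
            if st[i,4]<12: continue
            q=w[lab==i];q=q[~np.isnan(q[:,0])]
            if len(q)<8: continue
            mid=(np.percentile(q,2,0)+np.percentile(q,98,0))/2
            r=cv2.minAreaRect((q[:,:2]*1000).astype(np.float32))
            print(n,name,st[i].tolist(),'mid',mid.round(4),'zmed',np.median(q[:,2]).round(4),'rect',np.round(r[0],1),np.round(r[1],1),round(r[2],1))
    A=(X>0.2)&(X<0.85)&(Y<0.4)&(Y>-0.5)
    rep('blacktop',A&(V<60)&(Z>0.078)&(Z<0.095))
    rep('greentop',A&(H>45)&(H<85)&(S>120)&(Z>0.07)&(Z<0.09))
    rep('cork',A&(H>5)&(H<22)&(S>70)&(V>110)&(Z<0.015))
    red=A&((H<6)|(H>174))&(S>180)&(V>120)&(Z<0.07)
    rep('red',red); rep('redfloor',red&(Z<0.018))
    rep('lanes',A&(Z>0.006)&(Z<0.06)&(np.abs(Y-0.08)<0.22)&(X>0.4))
    rep('units',A&(Z>0.047)&(Z<0.065))
E
python3 m.py
```

```text
top blacktop [427, 131, 33, 20, 99] mid [ 0.7694 -0.3259  0.0864] zmed 0.0866 rect [ 757.3 -318.2] [88.6 37.8] 60.2
top blacktop [468, 148, 30, 4, 70] mid [ 0.7511 -0.4248  0.0867] zmed 0.0861 rect [ 751.4 -425.5] [ 4.3 75.1] 0.6
top blacktop [404, 169, 12, 11, 107] mid [ 0.6829 -0.2425  0.0864] zmed 0.0862 rect [ 682.7 -242.4] [26.9 25.4] 89.7
top blacktop [389, 263, 13, 12, 110] mid [ 0.4537 -0.2067  0.0866] zmed 0.0866 rect [ 453.8 -206.5] [26.1 25.6] 36.5
top greentop [438, 267, 12, 12, 115] mid [ 0.4477 -0.3209  0.0805] zmed 0.0805 rect [ 447.6 -321.3] [24.9 27.2] 27.3
top greentop [354, 299, 13, 12, 111] mid [ 0.3714 -0.1261  0.0808] zmed 0.08 rect [ 371.5 -126.4] [25.6 26. ] 27.5
top cork [473, 214, 4, 4, 14] mid [ 0.6048 -0.4204  0.0048] zmed 0.0062 rect [ 605.6 -420.3] [ 9.4 10.6] 76.7
top cork [400, 261, 4, 6, 14] mid [ 0.4783 -0.2332  0.008 ] zmed 0.0063 rect [ 478.1 -233.3] [ 7.9 13.2] 87.0
top cork [402, 267, 7, 9, 25] mid [ 0.4603 -0.2413  0.0053] zmed 0.0057 rect [ 461.6 -242.5] [20.4 11.1] 34.2
top cork [380, 272, 19, 16, 100] mid [ 0.4379 -0.202   0.0065] zmed 0.0071
[... 3728 characters left out ...]
49.5] [46.7 49.9] 18.2
scene units [432, 200, 25, 19, 256] mid [0.6649 0.1996 0.0536] zmed 0.0555 rect [662. 200.] [31.3 51. ] 86.1
scene units [228, 218, 14, 10, 85] mid [ 0.38   -0.1337  0.0561] zmed 0.056 rect [ 381.6 -135.3] [27.8 16.2] 61.0
scene units [373, 245, 26, 21, 310] mid [0.6607 0.015  0.0543] zmed 0.0558 rect [658.8  15.7] [48.  32.9] 2.0
scene units [222, 260, 15, 11, 94] mid [ 0.4624 -0.2134  0.0562] zmed 0.0558 rect [ 464.3 -215.5] [27.6 15. ] 62.0
scene units [170, 292, 17, 12, 97] mid [ 0.4565 -0.328   0.056 ] zmed 0.0566 rect [ 457.3 -330.5] [27.7 14.5] 60.8
scene units [289, 344, 16, 11, 88] mid [ 0.6901 -0.2512  0.0561] zmed 0.0562 rect [ 691.6 -253.8] [26.7 11.1] 37.7
```

```bash
cat > m2.py <<'E'
from h import *
for n in("top","scene"):
    d=dict(np.load('pics/%s0.npz'%n));w=cloud(d);X,Y,Z=w[...,0],w[...,1],w[...,2]
    for name,yc,xc in(('heavy',.014,.565),('light',.203,.60)):
        A=(abs(Y-yc)<.045)&(abs(X-xc)<.15)
        q=w[A&(Z>.02)&(Z<.029)][:,:2]; p=cv2.fitLine(q.astype(np.float32),cv2.DIST_L2,0,.01,.01).ravel()
        r=cv2.minAreaRect((w[A&(Z>.006)&(Z<.03)][:,:2]*1000).astype(np.float32))
        e=p[:2]*np.sign(p[0]); f=np.array([-e[1],e[0]]);c=np.array(r[0])/1000
        s=(q-c)@f
        print(n,name,'dir deg',np.degrees(np.arctan2(e[1],e[0])).round(2),'rect',np.round(r[0],1),np.round(r[1],1),round(r[2],2),'lat',np.percentile(s,[2,98]).round(4))
        l=(w[...,:2]-c)@e; t=(w[...,:2]-c)@f
        m=A&(abs(t)<.013)
        for b in np.arange(-.125,.125,.005):
            k=m&(l>=b)&(l<b+.005)
            if b>.0-.02 and k.sum(): print('  %.3f n%d zmax %.3f zmed %.3f'%(b,k.sum(),Z[k].max(),np.median(Z[k])),end=';')
        print()
for n in ('top','scene'):
    im=cv2.imread('pics/%s0.png'%n)
    x0,y0,x1,y1=(200,155,330,285) if n=='top' else (290,165,480,290)
    cv2.imwrite('pics/c_%s.png'%n,cv2.resize(im[y0:y1,x0:x1],None,fx=4,fy=4,interpolation=cv2.INTER_CUBIC))
E
python3 m2.py
```

```text
top heavy dir deg 2.9 rect [564.6  13.1] [295.9  89.5] 0.83 lat [-0.0222  0.031 ]
  -0.020 n24 zmax 0.028 zmed 0.011;  -0.015 n20 zmax 0.026 zmed 0.012;  -0.010 n23 zmax 0.017 zmed 0.012;  -0.005 n18 zmax 0.017 zmed 0.013;  0.000 n18 zmax 0.015 zmed 0.010;  0.005 n21 zmax 0.014 zmed 0.010;  0.010 n22 zmax 0.016 zmed 0.012;  0.015 n20 zmax 0.015 zmed 0.012;  0.020 n20 zmax 0.015 zmed 0.012;  0.025 n20 zmax 0.015 zmed 0.011;  0.030 n15 zmax 0.017 zmed 0.010;  0.035 n20 zmax 0.014 zmed 0.010;  0.040 n21 zmax 0.015 zmed 0.011;  0.045 n41 zmax 0.057 zmed 0.034;  0.050 n25 zmax 0.051 zmed 0.013;  0.055 n18 zmax 0.052 zmed 0.045;  0.060 n18 zmax 0.049 zmed 0.041;  0.065 n27 zmax 0.053 zmed 0.036;  0.070 n47 zmax 0.061 zmed 0.049;  0.075 n27 zmax 0.063 zmed 0.058;  0.080 n23 zmax 0.065 zmed 0.060;  0.085 n19 zmax 0.066 zmed 0.059;  0.090 n23 zmax 0.066 zmed 0.060;  0.095 n17 zmax 0.064 zmed 0.059;  0.100 n23 zmax 0.064 zmed 0.059;  0.105 n20 zmax 0.062 zmed 0.056;  0.110 n11 zmax 0.060 zmed 0.055;  0.115 n1 zmax 0.013 zmed 0.013;  0.120 n2 zmax 0.007 zmed 0.005;
top light dir deg -2.17 rect 
[... 2493 characters left out ...]
max 0.048 zmed 0.038;  0.025 n19 zmax 0.047 zmed 0.035;  0.030 n15 zmax 0.046 zmed 0.041;  0.035 n5 zmax 0.050 zmed 0.045;  0.040 n19 zmax 0.056 zmed 0.052;  0.045 n30 zmax 0.060 zmed 0.053;  0.050 n41 zmax 0.061 zmed 0.055;  0.055 n45 zmax 0.059 zmed 0.053;  0.060 n37 zmax 0.060 zmed 0.055;  0.065 n41 zmax 0.059 zmed 0.050;  0.070 n44 zmax 0.060 zmed 0.052;  0.075 n47 zmax 0.060 zmed 0.052;  0.080 n85 zmax 0.058 zmed 0.039;  0.085 n47 zmax 0.059 zmed 0.028;  0.090 n11 zmax 0.011 zmed 0.009;  0.095 n12 zmax 0.023 zmed 0.009;  0.100 n9 zmax 0.022 zmed 0.009;  0.105 n10 zmax 0.022 zmed 0.010;  0.110 n14 zmax 0.021 zmed 0.009;  0.115 n31 zmax 0.015 zmed 0.007;  0.120 n26 zmax 0.011 zmed -0.000;
```

Request:
send_rows --deltas '[[[0, 0, 0, 0, 0, -0.157, 1], [0, 0, 0, 0, 0, -0.157, 1], [0, 0, 0, 0, 0, -0.157, 1]]]'

```text
time_s: 0.48
position: [0.2351, 0.497, 0.256]
tool_rot: [[-0.999, -0.034, -0.001], [-0.034, 0.999, -0.001], [0.001, -0.001, -1.0]]
ft_force: [-0.0, 0.4, -0.5]
grip_width: 0.0853
gripper_force: 0.0
```

Request:
send_rows --deltas '[[[-0.018, -0.058, 0, 0, 0, 0, 1], [-0.018, -0.059, 0, 0, 0, 0, 1], [-0.018, -0.059, 0, 0, 0, 0, 1], [-0.018, -0.059, 0, 0, 0, 0, 1], [-0.018, -0.059, 0, 0, 0, 0, 1], [-0.018, -0.059, 0, 0, 0, 0, 1], [-0.018, -0.059, 0, 0, 0, 0, 1], [-0.018, -0.059, 0, 0, 0, 0, 1], [-0.018, -0.059, 0, 0, 0, 0, 1], [-0.018, -0.059, 0, 0, 0, 0, 1], [-0.018, -0.059, 0, 0, 0, 0, 1], [-0.018, -0.059, 0, 0, 0, 0, 1]]]'

```text
time_s: 1.98
position: [0.4719, -0.2053, 0.2561]
tool_rot: [[-1.0, -0.029, -0.0], [-0.029, 1.0, 0.0], [0.0, 0.0, -1.0]]
ft_force: [0.6, -0.2, 1.7]
grip_width: 0.0856
gripper_force: 0.0
```

Request:
send_rows --deltas '[[[0, 0, 0.02, 0, 0, 0, 1], [0, 0, 0.02, 0, 0, 0, 1], [0, 0, 0, 0, 0, 0, 1], [0, 0, 0, 0, 0, 0, 1]]]'

```text
time_s: 2.48
position: [0.4719, -0.2032, 0.217]
tool_rot: [[-1.0, -0.029, 0.001], [-0.029, 1.0, -0.001], [-0.001, -0.001, -1.0]]
ft_force: [-0.4, 0.3, 0.5]
grip_width: 0.0855
gripper_force: 0.0
```

```bash
cat > proj.py <<'E'
from h import *
def proj(d,P):
    return cv2.projectPoints(np.array(P,float).reshape(-1,3),np.array(d["rvec"],float),np.array(d["tvec"],float),np.array(d["K"],float),np.array([float(d["k1"]),0,0,0,0]))[0][:,0]
E
python3 - <<'E'
from proj import *
d=shot('scene');s=telemetry.observe();p=np.array(s['position']);R=np.array(s['tool_rot'])
pts=[p+R@[0,a,b] for a,b in((-.0425,.012),(.0425,.012),(0,.012),(0,0.006))]
uv=proj(d,pts);print(uv.round(1),p)
im=cv2.cvtColor(d["image"],cv2.COLOR_RGB2BGR)
x0,y0=120,130;c=cv2.resize(im[y0:y0+180,x0:x0+200],None,fx=4,fy=3.3333,interpolation=cv2.INTER_CUBIC)
c=cv2.resize(im[y0:y0+150,x0:x0+200],None,fx=4,fy=4,interpolation=cv2.INTER_CUBIC)
for u in uv: cv2.circle(c,(int((u[0]-x0+.5)*4),int((u[1]-y0+.5)*4)),3,(0,255,255),-1)
cv2.imwrite('pics/s1.png',c)
E
```

```text
[[207.5 220.8]
 [245.1 195.7]
 [226.7 208. ]
 [226.2 205.5]] [ 0.47198376 -0.20325415  0.21720675]
```

View pics/s1.png

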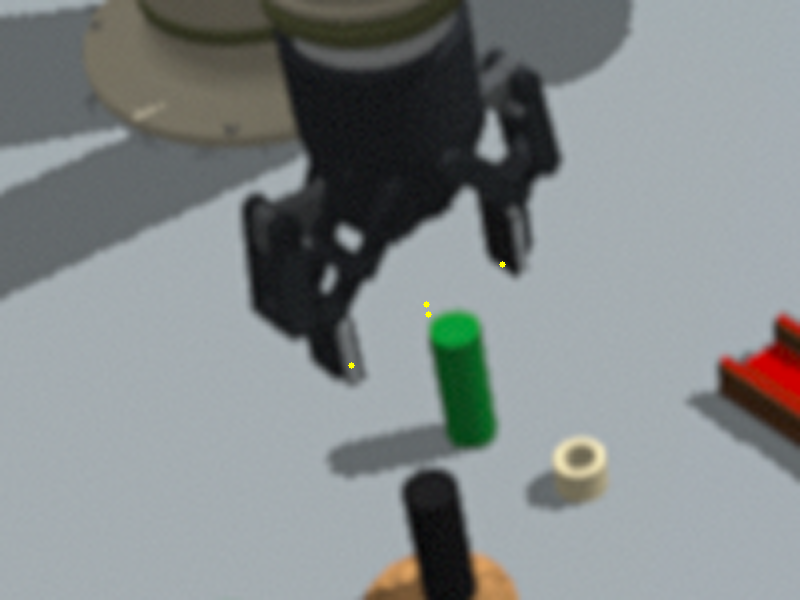

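The scene crop shows the open jaws with tips near (357,380) and (515,272) in the crop, about 2 px right of and below the projection. So the scene camera reads slightly large in x, and the blank is at about (0.455, -0.2085).

Request:
send_rows --deltas '[[[0.017, -0.005, 0, 0, 0, 0, 1], [0, 0, 0.03, 0, 0, 0, 1], [0, 0, 0.03, 0, 0, 0, 1], [0, 0, 0.03, 0, 0, 0, 1], [0, 0, 0.03, 0, 0, 0, 1], [0, 0, 0.027, 0, 0, 0, 1], [0, 0, 0, 0, 0, 0, 1], [0, 0, 0, 0, 0, 0, 1]]]'

```text
time_s: 3.52
position: [0.455, -0.2092, 0.0706]
tool_rot: [[-1.0, -0.029, 0.001], [-0.029, 1.0, -0.001], [-0.001, -0.001, -1.0]]
ft_force: [0.3, 0.1, -0.4]
grip_width: 0.0857
gripper_force: 0.0
```

Request:
send_rows --deltas '[[[0, 0, 0, 0, 0, 0, 0.3], [0, 0, 0, 0, 0, 0, 0], [0, 0, 0, 0, 0, 0, -0.2], [0, 0, 0, 0, 0, 0, -0.3], [0, 0, 0, 0, 0, 0, -0.5], [0, 0, 0, 0, 0, 0, -0.7], [0, 0, 0, 0, 0, 0, -1], [0, 0, 0, 0, 0, 0, -1]]]' --squeeze 40

```text
time_s: 4.53
position: [0.4549, -0.2088, 0.0695]
tool_rot: [[-1.0, -0.029, 0.0], [-0.029, 1.0, -0.0], [-0.0, -0.0, -1.0]]
ft_force: [-1.8, 1.0, 5.5]
grip_width: 0.027
gripper_force: 39.3
```

Request:
send_rows --deltas '[[[0, 0, -0.005, 0, 0, 0, -1], [0, 0, -0.006, 0, 0, 0, -1], [0, 0, -0.004, 0, 0, 0, -1], [0, 0, 0, 0, 0, 0, -1], [0, 0, 0, 0, 0, 0, -1]]]'

```text
time_s: 5.15
position: [0.4548, -0.2087, 0.0843]
tool_rot: [[-1.0, -0.029, -0.0], [-0.029, 1.0, 0.0], [0.0, 0.0, -1.0]]
ft_force: [-0.2, 0.3, -0.5]
grip_width: 0.0272
gripper_force: 39.3
```

Request:
send_rows --deltas '[[[0, 0, 0, 0, 0, 0, -1], [0, 0, 0, 0, 0, 0, -1], [0, 0, 0, 0, 0, 0, -1]]]'

```text
time_s: 5.52
position: [0.4548, -0.2087, 0.0843]
tool_rot: [[-1.0, -0.029, -0.0], [-0.029, 1.0, 0.0], [0.0, 0.0, -1.0]]
ft_force: [0.2, -0.1, -1.7]
grip_width: 0.0272
gripper_force: 39.3
```

Request:
send_rows --deltas '[[[0, 0, 0, 0, 0, 0, -1], [0, 0, 0, 0, 0, 0, -1], [0, 0, 0, 0, 0, 0, -1]]]'

```text
time_s: 5.9
position: [0.4549, -0.2087, 0.0843]
tool_rot: [[-1.0, -0.029, -0.0], [-0.029, 1.0, -0.0], [0.0, -0.0, -1.0]]
ft_force: [-0.1, -0.7, -0.2]
grip_width: 0.0272
gripper_force: 39.3
```

Request:
send_rows --deltas '[[[0, 0, 0, 0, 0, 0, -1], [0, 0, 0, 0, 0, 0, -1], [0, 0, 0, 0, 0, 0, -1]]]'

```text
time_s: 6.28
position: [0.4549, -0.2087, 0.0843]
tool_rot: [[-1.0, -0.029, -0.0], [-0.029, 1.0, -0.0], [0.0, -0.0, -1.0]]
ft_force: [-0.3, -0.0, -0.3]
grip_width: 0.0268
gripper_force: 39.3
```

Run:
```python
from proj import *
for i in range(6):
    s=telemetry.observe();print(np.round(s['ft_force'],2),np.round(s['wrist_torque'],2))
    if i%2: d=shot('scene')
np.savez('pics/s2.npz',**d)
d=shot('top');s=telemetry.observe();print(np.round(s['position'],4));np.savez('pics/t2.npz',**d)
d=dict(np.load('pics/s2.npz'))
w=cloud(d);im=d['image'].astype(int)
m=(abs(w[...,0]-.457)<.025)&(abs(w[...,1]+.211)<.025)&(w[...,2]<.05)&(w[...,2]>.012)&(im.max(2)<60)
print(m.sum(),np.percentile(w[m],[2,50,98],axis=0).round(4) if m.any() else '')
im=cv2.cvtColor(d["image"],cv2.COLOR_RGB2BGR)
cv2.imwrite('pics/s2.png',cv2.resize(im[190:320,160:330],None,fx=4,fy=4,interpolation=cv2.INTER_CUBIC))
```

```text
[-0.25 -0.04 -0.28] [-0.02 -0.05  0.07]
[-0.25 -0.04 -0.28] [-0.02 -0.05  0.07]
[-0.1   0.8  -0.59] [-0.03  0.02  0.04]
[-0.1   0.8  -0.59] [-0.03  0.02  0.04]
[-0.85  0.22  0.03] [0.02 0.02 0.  ]
[-0.85  0.22  0.03] [0.02 0.02 0.  ]
[ 0.4548 -0.2087  0.0843]
102 [[ 0.457  -0.2261  0.025 ]
 [ 0.4675 -0.2183  0.0375]
 [ 0.471  -0.2059  0.0483]]
```

View pics/s2.png

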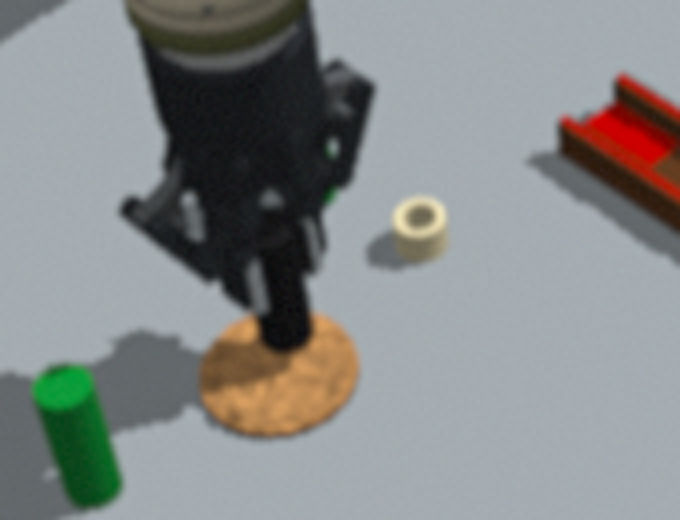

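The blank hangs clear of the cork, with its foot at crop (285,345). The mean Fz is about -0.5 N, where a heavy blank would give about -3 N, so it is light and goes in the white lane. Next I measure that lane's white lines.

```bash
cat > m3.py <<'E'
from proj import *
def ray(d,uv,z):
    K=np.array(d["K"]);k=float(d["k1"]);R=cv2.Rodrigues(np.array(d["rvec"],float))[0];t=np.array(d["tvec"],float).ravel()
    p=cv2.undistortPoints(np.array(uv,float).reshape(-1,1,2),K,np.array([k,0,0,0,0.]))[:,0]
    D=np.c_[p,np.ones(len(p))]@R; C=-R.T@t
    return (C+D*((z-C[2])/D[:,2])[:,None])[:,:2]
if __name__=="__main__":
  for n in("top","scene"):
    d=dict(np.load('pics/%s0.npz'%n));w=cloud(d);X,Y,Z=w[...,0],w[...,1],w[...,2]
    hsv=cv2.cvtColor(d["image"],cv2.COLOR_RGB2HSV);S,V=hsv[...,1].astype(int),hsv[...,2].astype(int)
    A=(abs(X-.6)<.125)&(abs(Y-.204)<.04)&(S<60)&(V>165)
    v,u=np.nonzero(A&(Z<.035))
    g=ray(d,np.c_[u,v],.025); f=ray(d,np.c_[u,v],.010)
    e=np.array([1,-.035]);e/=np.linalg.norm(e)
    lat=(g-[.6,.204])@[-e[1],e[0]]
    print(n,len(g),np.histogram(lat,np.arange(-.04,.041,.005))[0])
    for lo,hi in((-.035,-.015),(.015,.035)):
        q=g[(lat>lo)&(lat<hi)]
        if len(q)<10: continue
        p=cv2.fitLine(q.astype(np.float32),cv2.DIST_HUBER,0,.001,.001).ravel();p[:2]*=np.sign(p[0])
        y6=p[3]+(.6-p[2])*p[1]/p[0]
        print('  wall y@.6 %.4f deg %.2f x %.4f..%.4f n%d'%(y6,np.degrees(np.arctan2(p[1],p[0])),*np.percentile(q[:,0],[1,99]),len(q)))
    m=(abs(lat)<.013)&(f[:,0]<.56)
    if m.any(): print('  patch',np.percentile(f[m],[2,50,98],axis=0).round(4))
    m=A&(Z>.03);print('  plunger/unit white',np.percentile(w[m],[1,50,99],axis=0).round(4))
    im=cv2.cvtColor(d["image"],cv2.COLOR_RGB2BGR)
    x0,y0=(160,155) if n=="top" else (350,160)
    im[A]=(255,0,255)
    cv2.imwrite('pics/l_%s.png'%n,cv2.resize(im[y0:y0+115,x0:x0+130],None,fx=5,fy=5,interpolation=cv2.INTER_NEAREST))
E
python3 m3.py; python3 -c "
import cv2,numpy as np
a=cv2.imread('pics/l_top.png');b=cv2.imread('pics/l_scene.png');cv2.imwrite('pics/l.png',cv2.resize(np.hstack([a,b]),(800,354)))"
```

```text
Traceback (most recent call last):
  File "m3.py", line 13, in <module>
    g=ray(d,np.c_[u,v],.025); f=ray(d,np.c_[u,v],.010)
  File "m3.py", line 4, in ray
    p=cv2.undistortPoints(np.array(uv,float).reshape(-1,1,2),K,np.array([k,0,0,0,0.]))[:,0]
      ~~~~~~~~~~~~~~~~~~~^^^^^^^^^^^^^^^^^^^^^^^^^^^^^^^^^^^^^^^^^^^^^^^^^^^^^^^^^^^^^
cv2.error: OpenCV(4.12.0) /io/opencv/modules/calib3d/src/undistort.dispatch.cpp:347: error: (-215:Assertion failed) CV_IS_MAT(_src) && CV_IS_MAT(_dst) && (_src->rows == 1 || _src->cols == 1) && (_dst->rows == 1 || _dst->cols == 1) && _src->cols + _src->rows - 1 == _dst->rows + _dst->cols - 1 && (CV_MAT_TYPE(_src->type) == CV_32FC2 || CV_MAT_TYPE(_src->type) == CV_64FC2) && (CV_MAT_TYPE(_dst->type) == CV_32FC2 || CV_MAT_TYPE(_dst->type) == CV_64FC2) in function 'cvUndistortPointsInternal'

[ WARN:0@0.005] global loadsave.cpp:275 findDecoder imread_('pics/l_top.png'): can't open/read file: check file path/integrity
[ WARN:0@0.005] global loadsave.cpp:275 findDecoder imread_('pics/l_scene.png'): can't open/read file: check file path/integrity
Traceback (most recent call last):
cv2.error: OpenCV(4.12.0) :-1: error: (-5:Bad argument) in function 'resize'
> Overload resolution failed:
>  - src data type = object is not supported
>  - Expected Ptr<cv::UMat> for argument 'src'
```

```bash
python3 - <<'E'
from h import *
im=cv2.imread('pics/top0.png');h=cv2.cvtColor(im,cv2.COLOR_BGR2HSV)
print(h[195:255:15,205:245].tolist()[1][::1]); print(h[250,210:240].tolist())
E
sed -i 's/&(S<60)&(V>165)/\&(S<T)\&(V>95)\&(Z>.005)/; s/  A=/  T=SS[n]\n    A=/; s/^  for n in/  SS=dict(top=40,scene=40)\n  for n in/' m3.py
python3 m3.py; python3 -c "
import cv2,numpy as np
a=cv2.imread('pics/l_top.png');b=cv2.imread('pics/l_scene.png');cv2.imwrite('pics/l.png',cv2.resize(np.hstack([a,b]),(800,354)))"
```

```text
[[103, 22, 105], [108, 24, 106], [108, 24, 105], [107, 23, 102], [106, 31, 106], [110, 22, 105], [107, 22, 104], [160, 9, 82], [9, 86, 77], [17, 13, 142], [11, 64, 88], [10, 174, 38], [9, 132, 27], [6, 142, 36], [14, 255, 31], [18, 237, 29], [5, 187, 30], [12, 174, 57], [10, 187, 56], [11, 190, 59], [14, 214, 56], [12, 174, 60], [11, 174, 60], [12, 195, 55], [11, 203, 44], [14, 152, 47], [9, 56, 95], [13, 16, 142], [11, 82, 84], [8, 163, 39], [176, 62, 29], [0, 5, 50], [107, 30, 59], [110, 26, 59], [110, 26, 58], [103, 29, 62], [107, 39, 59], [100, 38, 60], [111, 23, 78], [105, 29, 105]]
[[15, 90, 79], [10, 10, 146], [12, 47, 93], [10, 176, 42], [5, 145, 30], [10, 9, 86], [0, 12, 87], [8, 12, 88], [24, 14, 89], [24, 9, 146], [20, 10, 148], [5, 10, 149], [30, 9, 148], [19, 14, 148], [17, 12, 151], [13, 15, 149], [19, 14, 148], [13, 15, 119], [11, 52, 84], [13, 16, 146], [12, 38, 114], [12, 193, 49], [177, 112, 25], [160, 20, 39], [105, 25, 61], [114, 22, 58], [120, 31, 58], [101, 35, 58], [95, 26, 58], [109, 33, 62]]
top 449 [  1   0   0  34  83  42  40  41  40  14   1   0  40 103   5   5]
  wall y@.6 0.1853 deg -0.89 x 0.4816..0.7139 n117
  wall y@.6 0.2301 deg -0.94 x 0.4802..0.7178 n148
  patch [[0.4807 0.1975]
 [0.5032 0.2069]
 [0.5281 0.2169]]
  plunger/unit white [[0.5055 0.1838 0.0305]
 [0.656  0.2082 0.0578]
 [0.6922 0.2307 0.0652]]
scene 555 [  1   1  47 166  59  32  31  32  15   3   4  55  96  10   0   0]
  wall y@.6 0.1818 deg -1.71 x 0.4832..0.7163 n273
  wall y@.6 0.2252 deg -1.13 x 0.4840..0.7224 n161
  patch [[0.4772 0.2075]
 [0.507  0.2152]
 [0.5316 0.2287]]
  plunger/unit white [[0.6171 0.189  0.0384]
 [0.6621 0.2007 0.0556]
 [0.6866 0.2143 0.0602]]
```

View pics/l.png

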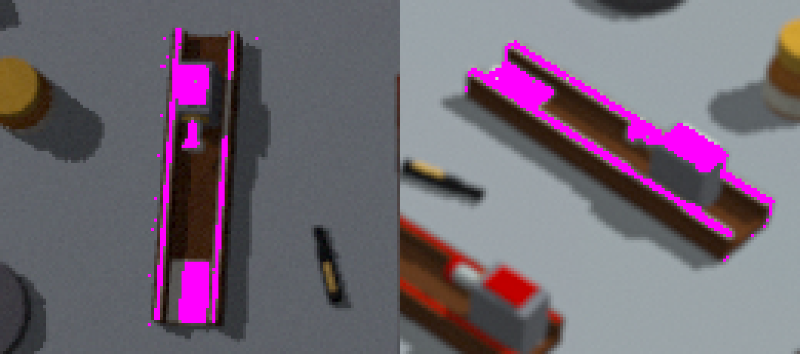

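The overlay shows the white wall tops, the near-end patch and the unit with its plunger, all cleanly picked out. The wall spacing of about 44 mm agrees with the given sizes. That puts the lane at y≈0.206 at x=0.6, turned -1°, with the entry at about (0.520, 0.207) and the plunger face at x≈0.612.

Request:
send_rows --deltas '[[[0, 0, -0.025, 0, 0, 0, -1], [0, 0, -0.025, 0, 0, 0.047, -1], [0, 0, -0.025, 0, 0, 0, -1], [-0.0064, 0.0463, 0, 0, 0, 0, -1], [-0.0064, 0.0463, 0, 0, 0, 0, -1], [-0.0064, 0.0463, 0, 0, 0, 0, -1], [-0.0064, 0.0463, 0, 0, 0, 0, -1], [-0.0064, 0.0463, 0, 0, 0, 0, -1], [-0.0064, 0.0463, 0, 0, 0, 0, -1], [-0.0064, 0.0463, 0, 0, 0, 0, -1], [-0.0064, 0.0463, 0, 0, 0, 0, -1], [-0.0064, 0.0463, 0, 0, 0, 0, -1]]]'

```text
time_s: 7.98
position: [0.5199, 0.2085, 0.1593]
tool_rot: [[-1.0, 0.018, -0.0], [0.018, 1.0, -0.0], [0.0, -0.0, -1.0]]
ft_force: [0.2, 0.1, -0.4]
grip_width: 0.0271
gripper_force: 39.6
```

Request:
send_rows --deltas '[[[0, 0, 0.03, 0, 0, 0, -1], [0, 0, 0.025, 0, 0, 0, -1], [0, 0, 0, 0, 0, 0, -1], [0, 0, 0, 0, 0, 0, -1]]]'

```text
time_s: 8.48
position: [0.5204, 0.2069, 0.1053]
tool_rot: [[-1.0, 0.018, 0.001], [0.018, 1.0, 0.0], [-0.001, 0.0, -1.0]]
ft_force: [-0.9, 0.1, -0.5]
grip_width: 0.0272
gripper_force: 39.6
```

Run:
```python
from m3 import *
s=telemetry.observe();p=np.array(s['position']);R=np.array(s['tool_rot']);print(p.round(4),R.round(3).tolist())
d=shot('scene');np.savez('pics/s3.npz',**d)
f=p+[0,0,-.0635];print(proj(d,[f,f+[.014,0,0],f+[0,-.014,0]]).round(1))
im=cv2.cvtColor(d["image"],cv2.COLOR_RGB2BGR)
c=cv2.resize(im[130:250,350:490],None,fx=5,fy=5,interpolation=cv2.INTER_CUBIC)
cv2.imwrite('pics/s3.png',c)
```

```text
[0.5204 0.2069 0.1053] [[-1.0, 0.018, 0.001], [0.018, 1.0, 0.0], [-0.001, 0.0, -1.0]]
[[393.1 179.6]
 [397.9 182.5]
 [389.1 182.6]]
```

View pics/s3.png

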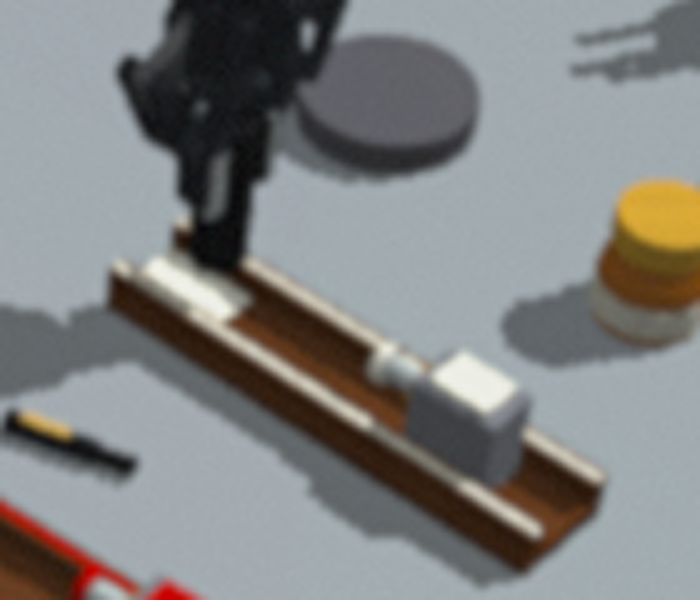

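The crop shows the blank centred across the lane over the white patch, with its foot at crop (218,262) and about 32 mm above the floor. The plunger face is at crop (375,365). I lower carefully from here.

Request:
send_rows --deltas '[[[0, 0.0005, 0.012, 0, 0, 0, -1], [0, 0, 0.006, 0, 0, 0, -1], [0, 0, 0.003, 0, 0, 0, -1], [0, 0, 0, 0, 0, 0, -1]]]' --squeeze 25

```text
time_s: 9.02
position: [0.5198, 0.2074, 0.0831]
tool_rot: [[-1.0, 0.018, -0.0], [0.018, 1.0, -0.0], [0.0, -0.0, -1.0]]
ft_force: [-0.4, 0.1, -1.4]
grip_width: 0.0268
gripper_force: 39.6
```

Request:
send_rows --deltas '[[[0, 0, 0.003, 0, 0, 0, -1], [0, 0, 0.003, 0, 0, 0, -1], [0, 0, 0.002, 0, 0, 0, -1], [0, 0, 0, 0, 0, 0, -1]]]'

```text
time_s: 9.52
position: [0.5198, 0.2074, 0.0752]
tool_rot: [[-1.0, 0.018, -0.0], [0.018, 1.0, -0.0], [0.0, -0.0, -1.0]]
ft_force: [0.3, 0.1, -0.6]
grip_width: 0.0273
gripper_force: 39.6
```

Request:
send_rows --deltas '[[[0, 0, 0.001, 0, 0, 0, -1], [0, 0, 0.0005, 0, 0, 0, -1], [0, 0, 0, 0, 0, 0, -1]]]'

```text
time_s: 9.9
position: [0.5199, 0.2074, 0.0738]
tool_rot: [[-1.0, 0.018, -0.0], [0.018, 1.0, 0.0], [0.0, 0.0, -1.0]]
ft_force: [-0.1, 0.0, 0.2]
grip_width: 0.0267
gripper_force: 39.6
```

Run:
```python
from m3 import *
F=[]
for i in range(5):
    d=shot('scene');s=telemetry.observe();F.append(s['ft_force'])
print(np.mean(F,0).round(2),np.std(F,0).round(2),np.round(s['position'],4))
```

```text
[-0.13  0.18 -0.35] [0.49 0.15 0.45] [0.5199 0.2074 0.0739]
```

Request:
send_rows --deltas '[[[0, 0, 0.0004, 0, 0, 0, -1], [-0.004, 0, 0, 0, 0, 0, -1], [-0.008, 0, 0, 0, 0, 0, -1], [-0.008, 0, 0, 0, 0, 0, -1], [0, 0, 0, 0, 0, 0, -1]]]'

```text
time_s: 10.78
position: [0.5412, 0.207, 0.0736]
tool_rot: [[-1.0, 0.018, 0.002], [0.018, 1.0, 0.0], [-0.002, 0.0, -1.0]]
ft_force: [2.2, 0.2, 2.2]
grip_width: 0.0273
gripper_force: 39.8
```

Request:
send_rows --deltas '[[[-0.007, 0, 0, 0, 0, 0, -1], [-0.007, 0, 0, 0, 0, 0, -1], [-0.007, 0, 0, 0, 0, 0, -1], [-0.007, 0, 0, 0, 0, 0, -1], [-0.007, 0, 0, 0, 0, 0, -1], [-0.007, 0, 0, 0, 0, 0, -1], [0, 0, 0, 0, 0, 0, -1]]]'

```text
time_s: 11.65
position: [0.5823, 0.2063, 0.0736]
tool_rot: [[-1.0, 0.018, 0.001], [0.018, 1.0, 0.0], [-0.001, 0.0, -1.0]]
ft_force: [-0.0, -0.6, 3.1]
grip_width: 0.0267
gripper_force: 39.9
```

```bash
cat > st.py <<'E'
from m3 import *
F=[]
for i in range(4):
    d=shot('scene');s=telemetry.observe();F.append(s['ft_force'])
print(np.mean(F,0).round(2),np.round(s['position'],4),s['time_s'])
np.savez('pics/cur.npz',**d)
im=cv2.cvtColor(d["image"],cv2.COLOR_RGB2BGR)
cv2.imwrite('pics/cur.png',cv2.resize(im[150:240,370:480],None,fx=6,fy=6,interpolation=cv2.INTER_CUBIC))
E
python3 st.py
```

```text
[ 0.79 -0.39  3.1 ] [0.5822 0.2063 0.0736] 11.85
```

Request:
send_rows --deltas '[[[-0.0025, 0, -0.0002, 0, 0, 0, -1], [-0.0025, 0, 0, 0, 0, 0, -1], [0, 0, 0, 0, 0, 0, -1]]]'

```text
time_s: 12.22
position: [0.5864, 0.2062, 0.0736]
tool_rot: [[-1.0, 0.018, -0.002], [0.018, 1.0, -0.0], [0.002, -0.0, -1.0]]
ft_force: [-3.4, 0.2, 4.6]
grip_width: 0.0272
gripper_force: 40.0
```

Request:
send_rows --deltas '[[[-0.002, 0, 0, 0, 0, 0, -1], [0, 0, 0, 0, 0, 0, -1]]]'

```text
time_s: 12.48
position: [0.5883, 0.2062, 0.0736]
tool_rot: [[-1.0, 0.018, -0.002], [0.018, 1.0, -0.0], [0.002, -0.0, -1.0]]
ft_force: [-3.4, -0.3, 5.3]
grip_width: 0.0272
gripper_force: 40.1
```

Request:
send_rows --deltas '[[[-0.002, 0, 0, 0, 0, 0, -1], [0, 0, 0, 0, 0, 0, -1]]]'

```text
time_s: 12.72
position: [0.5903, 0.2062, 0.0736]
tool_rot: [[-1.0, 0.018, -0.002], [0.018, 1.0, -0.0], [0.002, -0.0, -1.0]]
ft_force: [-2.6, -0.1, 4.8]
grip_width: 0.0272
gripper_force: 40.1
```

Request:
send_rows --deltas '[[[-0.002, 0, 0, 0, 0, 0, -1], [0, 0, 0, 0, 0, 0, -1]]]'

```text
time_s: 12.98
position: [0.5923, 0.2062, 0.0736]
tool_rot: [[-1.0, 0.018, -0.002], [0.018, 1.0, -0.0], [0.002, -0.0, -1.0]]
ft_force: [-3.4, -0.4, 5.6]
grip_width: 0.0268
gripper_force: 40.1
```

Request:
send_rows --deltas '[[[-0.002, 0, 0, 0, 0, 0, -1], [0, 0, 0, 0, 0, 0, -1]]]'

```text
time_s: 13.22
position: [0.5943, 0.2061, 0.0736]
tool_rot: [[-1.0, 0.018, -0.002], [0.018, 1.0, -0.0], [0.002, -0.0, -1.0]]
ft_force: [-3.2, -0.5, 5.4]
grip_width: 0.0269
gripper_force: 40.1
```

```bash
python3 st.py
```

```text
[-3.17 -0.07  5.29] [0.5943 0.2061 0.0736] 13.425
```

View pics/cur.png

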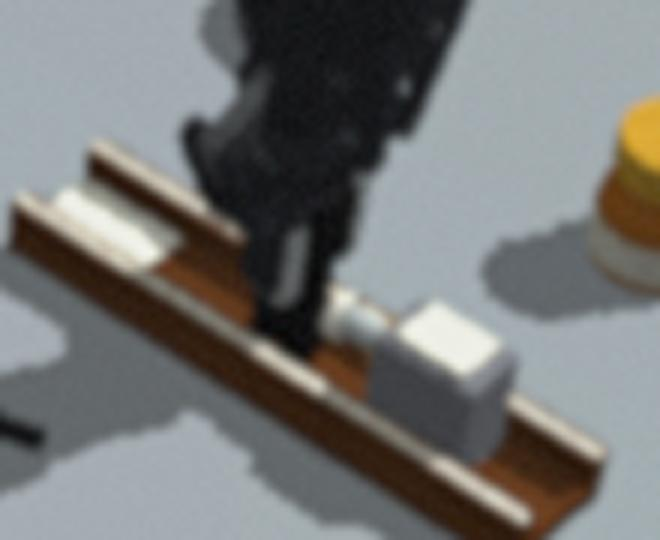

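Run:
```python
from m3 import *
a=dict(np.load('pics/s3.npz'));b=dict(np.load('pics/cur.npz'))
# lane direction at plunger height z=.040 ; sample line over the plunger top z .049 & axis .040
for z in(.049,.044,.040):
  for nm,d in(('s3',a),('cur',b)):
    xs=np.arange(.590,.650,.002)
    P=np.c_[xs,.2035-(xs-.6)*.0175,np.full(len(xs),z)]
    uv=proj(d,P).astype(np.float32)
    g=cv2.remap(cv2.cvtColor(d["image"],cv2.COLOR_RGB2GRAY),uv[None,:,0],uv[None,:,1],cv2.INTER_LINEAR)[0]
    print(z,nm,' '.join('%d:%d'%(round(x*1000),v) for x,v in zip(xs,g)))
im=[cv2.resize(cv2.cvtColor(d["image"],cv2.COLOR_RGB2BGR)[190:230,412:462],None,fx=8,fy=8,interpolation=cv2.INTER_CUBIC) for d in(a,b)]
cv2.imwrite('pics/cmp.png',np.hstack(im))
```

```text
0.049 s3 590:182 592:188 594:188 596:192 598:187 600:184 602:183 604:183 606:191 608:188 610:192 612:188 614:193 616:203 618:216 620:216 622:198 624:179 626:176 628:188 630:194 632:198 634:191 636:181 638:164 640:149 642:167 644:194 646:221 648:228 650:230
0.049 cur 590:60 592:78 594:90 596:94 598:71 600:48 602:25 604:11 606:16 608:37 610:77 612:129 614:170 616:200 618:218 620:218 622:200 624:182 626:178 628:190 630:195 632:200 634:193 636:183 638:166 640:151 642:168 644:195 646:223 648:230 650:231
0.044 s3 590:128 592:128 594:132 596:132 598:130 600:128 602:126 604:126 606:125 608:129 610:133 612:148 614:180 616:209 618:207 620:195 622:184 624:183 626:187 628:188 630:192 632:189 634:182 636:163 638:142 640:133 642:137 644:146 646:151 648:155 650:154
0.044 cur 590:63 592:82 594:95 596:91 598:72 600:48 602:21 604:15 606:20 608:39 610:82 612:131 614:178 616:213 618:209 620:196 622:185 624:185 626:189 628:191 630:195 632:190 634:183 636:164 638:143 640:135 642:139 644:147 646:152 648:155 650:155
0.04 s3 590:54 592:52 594:56 596:53 598:53 600:54 602:52 604:54 606:48 608:60 610:84 612:126 614:167 616:179 618:171 620:158 622:152 624:152 626:153 628:153 630:153 632:147 634:135 636:119 638:108 640:101 642:98 644:101 646:102 648:102 650:98
0.04 cur 590:63 592:84 594:95 596:88 598:71 600:46 602:24 604:15 606:18 608:36 610:76 612:125 614:168 616:181 618:172 620:159 622:153 624:154 626:155 628:155 630:154 632:148 634:137 636:120 638:109 640:103 642:100 644:102 646:103 648:103 650:98
```

View pics/cmp.png

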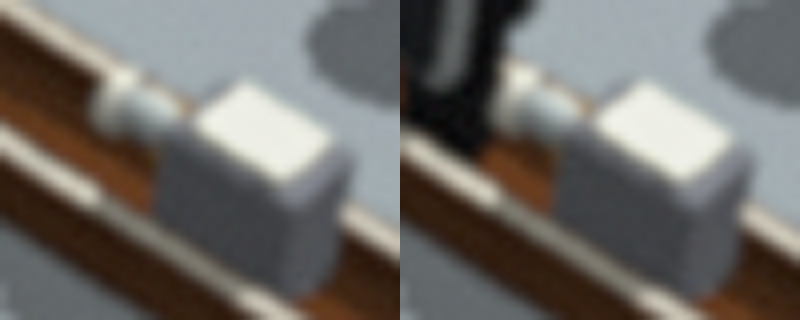

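Profiles along the plunger are identical before and now, so the plunger hasn't moved and the blank is nearly touching it. The -3 N is floor friction, so I ease the downforce and then feel on.

Request:
send_rows --deltas '[[[0, 0, -0.0005, 0, 0, 0, -1], [0, 0, 0, 0, 0, 0, -1]]]'

```text
time_s: 13.68
position: [0.5948, 0.206, 0.0737]
tool_rot: [[-1.0, 0.018, -0.0], [0.018, 1.0, -0.0], [0.0, -0.0, -1.0]]
ft_force: [0.6, 0.3, -1.0]
grip_width: 0.0272
gripper_force: 39.8
```

Request:
send_rows --deltas '[[[-0.001, 0, -0.0002, 0, 0, 0, -1], [0, 0, 0, 0, 0, 0, -1]]]'

```text
time_s: 13.92
position: [0.596, 0.206, 0.0742]
tool_rot: [[-1.0, 0.018, -0.0], [0.018, 1.0, -0.0], [0.0, -0.0, -1.0]]
ft_force: [-0.1, -0.0, -1.4]
grip_width: 0.0268
gripper_force: 39.8
```

Request:
send_rows --deltas '[[[-0.001, 0, 0, 0, 0, 0, -1], [0, 0, 0, 0, 0, 0, -1]]]'

```text
time_s: 14.18
position: [0.597, 0.206, 0.0743]
tool_rot: [[-1.0, 0.018, 0.0], [0.018, 1.0, 0.0], [-0.0, 0.0, -1.0]]
ft_force: [0.7, -0.2, -1.2]
grip_width: 0.0274
gripper_force: 39.8
```

Request:
send_rows --deltas '[[[-0.001, 0, 0, 0, 0, 0, -1], [0, 0, 0, 0, 0, 0, -1]]]'

```text
time_s: 14.42
position: [0.5979, 0.206, 0.0743]
tool_rot: [[-1.0, 0.018, 0.0], [0.018, 1.0, 0.0], [-0.0, 0.0, -1.0]]
ft_force: [0.4, 0.4, -1.0]
grip_width: 0.0271
gripper_force: 39.8
```

Request:
send_rows --deltas '[[[-0.001, 0, 0, 0, 0, 0, -1], [0, 0, 0, 0, 0, 0, -1]]]'

```text
time_s: 14.68
position: [0.5989, 0.206, 0.0743]
tool_rot: [[-1.0, 0.018, 0.0], [0.018, 1.0, -0.0], [-0.0, -0.0, -1.0]]
ft_force: [-0.2, -0.3, -0.6]
grip_width: 0.0271
gripper_force: 39.8
```

Request:
send_rows --deltas '[[[-0.001, 0, 0.0002, 0, 0, 0, -1], [0, 0, 0, 0, 0, 0, -1]]]'

```text
time_s: 14.92
position: [0.5999, 0.206, 0.0741]
tool_rot: [[-1.0, 0.018, -0.0], [0.018, 1.0, 0.0], [0.0, 0.0, -1.0]]
ft_force: [-0.4, 1.0, -0.7]
grip_width: 0.0273
gripper_force: 39.8
```

Request:
send_rows --deltas '[[[-0.001, 0, 0, 0, 0, 0, -1], [0, 0, 0, 0, 0, 0, -1]]]'

```text
time_s: 15.18
position: [0.6003, 0.206, 0.0741]
tool_rot: [[-1.0, 0.018, -0.001], [0.018, 1.0, -0.0], [0.001, -0.0, -1.0]]
ft_force: [-3.9, -0.5, 2.5]
grip_width: 0.0271
gripper_force: 39.8
```

Request:
send_rows --deltas '[[[-0.001, 0, 0, 0, 0, 0, -1], [0, 0, 0, 0, 0, 0, -1]]]'

```text
time_s: 15.42
position: [0.6017, 0.206, 0.0741]
tool_rot: [[-1.0, 0.018, -0.0], [0.018, 1.0, -0.0], [0.0, -0.0, -1.0]]
ft_force: [-3.9, -0.3, 1.2]
grip_width: 0.0272
gripper_force: 39.8
```

Request:
send_rows --deltas '[[[-0.001, 0, 0, 0, 0, 0, -1], [0, 0, 0, 0, 0, 0, -1]]]'

```text
time_s: 15.68
position: [0.6029, 0.2059, 0.0741]
tool_rot: [[-1.0, 0.018, -0.0], [0.018, 1.0, 0.0], [0.0, 0.0, -1.0]]
ft_force: [-4.0, -0.5, 1.3]
grip_width: 0.0273
gripper_force: 39.8
```

Request:
send_rows --deltas '[[[-0.001, 0, 0, 0, 0, 0, -1], [0, 0, 0, 0, 0, 0, -1]]]'

```text
time_s: 15.92
position: [0.6039, 0.2059, 0.0741]
tool_rot: [[-1.0, 0.018, 0.0], [0.018, 1.0, 0.0], [-0.0, 0.0, -1.0]]
ft_force: [-4.0, 1.0, 1.2]
grip_width: 0.0269
gripper_force: 39.8
```

Clean 4 N contact at x≈0.600, so the plunger is now about 4 mm in. I push 6.5 mm more.

Request:
send_rows --deltas '[[[-0.0015, 0, 0, 0, 0, 0, -1], [-0.0015, 0, 0, 0, 0, 0, -1], [-0.0015, 0, 0, 0, 0, 0, -1], [-0.001, 0, 0, 0, 0, 0, -1], [-0.001, 0, 0, 0, 0, 0, -1], [0, 0, 0, 0, 0, 0, -1], [0, 0, 0, 0, 0, 0, -1]]]'

```text
time_s: 16.8
position: [0.6105, 0.2058, 0.0741]
tool_rot: [[-1.0, 0.018, 0.0], [0.018, 1.0, 0.0], [-0.0, 0.0, -1.0]]
ft_force: [-3.8, 0.5, 0.4]
grip_width: 0.0272
gripper_force: 39.8
```

```bash
python3 st.py
python3 - <<'E'
from m3 import *
a=dict(np.load('pics/s3.npz'));b=dict(np.load('pics/cur.npz'))
for nm,d in(('s3',a),('cur',b)):
    xs=np.arange(.600,.650,.002);P=np.c_[xs,.2035-(xs-.6)*.0175,np.full(len(xs),.044)]
    uv=proj(d,P).astype(np.float32)
    g=cv2.remap(cv2.cvtColor(d["image"],cv2.COLOR_RGB2GRAY),uv[None,:,0],uv[None,:,1],cv2.INTER_LINEAR)[0]
    print(nm,' '.join('%d:%d'%(round(x*1000),v) for x,v in zip(xs,g)))
E
```

```text
[-2.61 -0.04 -0.29] [0.6104 0.2058 0.0741] 17.0
s3 600:128 602:126 604:126 606:125 608:129 610:133 612:148 614:180 616:209 618:207 620:195 622:184 624:183 626:187 628:188 630:192 632:189 634:182 636:163 638:142 640:133 642:137 644:146 646:151 648:155 650:154
cur 600:23 602:27 604:42 606:61 608:80 610:92 612:92 614:79 616:49 618:27 620:36 622:80 624:144 626:192 628:209 630:203 632:181 634:169 636:157 638:143 640:135 642:139 644:148 646:153 648:156 650:155
```

The flange peak moved from 616 to about 628, so the plunger is about 10–11 mm in. I set the foot down and open gently.

Request:
send_rows --deltas '[[[0, 0, 0.0003, 0, 0, 0, -1], [0, 0, 0.0003, 0, 0, 0, -1], [0, 0, 0, 0, 0, 0, -1]]]'

```text
time_s: 17.38
position: [0.6104, 0.2058, 0.0736]
tool_rot: [[-1.0, 0.018, 0.0], [0.018, 1.0, 0.0], [-0.0, 0.0, -1.0]]
ft_force: [-2.9, 0.7, 1.4]
grip_width: 0.0272
gripper_force: 39.8
```

Request:
send_rows --deltas '[[[0, 0, 0, 0, 0, 0, -0.3], [0, 0, 0, 0, 0, 0, -0.2], [0, 0, 0, 0, 0, 0, 0], [0, 0, 0, 0, 0, 0, 0.2], [0, 0, 0, 0, 0, 0, 0.2]]]'

```text
time_s: 18.0
position: [0.6104, 0.2058, 0.0735]
tool_rot: [[-1.0, 0.018, 0.0], [0.018, 1.0, -0.0], [-0.0, -0.0, -1.0]]
ft_force: [-0.0, -0.1, 0.3]
grip_width: 0.0512
gripper_force: 0.0
```

Request:
send_rows --deltas '[[[0, 0, -0.01, 0, 0, 0, 0.2], [0, 0, -0.02, 0, 0, 0, 0.2], [0, 0, -0.03, 0, 0, 0, 0.2], [0, 0, -0.04, 0, 0, 0, 0.2], [0, 0, -0.04, 0, 0, 0, 0.2], [0.04, 0, -0.02, 0, 0, 0, 0.2], [0.05, 0, 0, 0, 0, 0, 0.2], [0.05, 0, 0, 0, 0, 0, 0.2], [0, 0, 0, 0, 0, 0, 0.2]]]'

```text
time_s: 19.12
position: [0.4676, 0.2086, 0.2348]
tool_rot: [[-1.0, 0.016, 0.0], [0.016, 1.0, 0.0], [-0.0, 0.0, -1.0]]
ft_force: [0.3, 0.1, -0.4]
grip_width: 0.0511
gripper_force: 0.0
```

Run:
```python
from m3 import *
a=dict(np.load('pics/s3.npz'));b=shot('scene');t=shot('top')
for nm,d in(('s3',a),('cur',b)):
    xs=np.arange(.600,.650,.002);P=np.c_[xs,.2035-(xs-.6)*.0175,np.full(len(xs),.044)]
    uv=proj(d,P).astype(np.float32)
    g=cv2.remap(cv2.cvtColor(d["image"],cv2.COLOR_RGB2GRAY),uv[None,:,0],uv[None,:,1],cv2.INTER_LINEAR)[0]
    print(nm,' '.join('%d:%d'%(round(x*1000),v) for x,v in zip(xs,g)))
w=cloud(b);m=(b['image'].max(2)<60)&(abs(w[...,0]-.61)<.04)&(abs(w[...,1]-.206)<.03)&(w[...,2]>.06)&(w[...,2]<.1)
print(np.percentile(w[m],[1,50,99],axis=0).round(3))
A=cv2.cvtColor(b["image"],cv2.COLOR_RGB2BGR)[140:290,190:490];B=cv2.cvtColor(t["image"],cv2.COLOR_RGB2BGR)[150:300,190:490]
cv2.imwrite('pics/fin.png',cv2.resize(np.vstack([A,B]),(600,600),interpolation=cv2.INTER_CUBIC))
```

```text
s3 600:128 602:126 604:126 606:125 608:129 610:133 612:148 614:180 616:209 618:207 620:195 622:184 624:183 626:187 628:188 630:192 632:189 634:182 636:163 638:142 640:133 642:137 644:146 646:151 648:155 650:154
cur 600:13 602:16 604:16 606:16 608:17 610:14 612:16 614:16 616:9 618:14 620:35 622:77 624:138 626:185 628:202 630:193 632:175 634:164 636:151 638:137 640:130 642:134 644:141 646:146 648:150 650:150
[[0.603 0.188 0.061]
 [0.616 0.194 0.082]
 [0.626 0.212 0.092]]
```

View pics/fin.png

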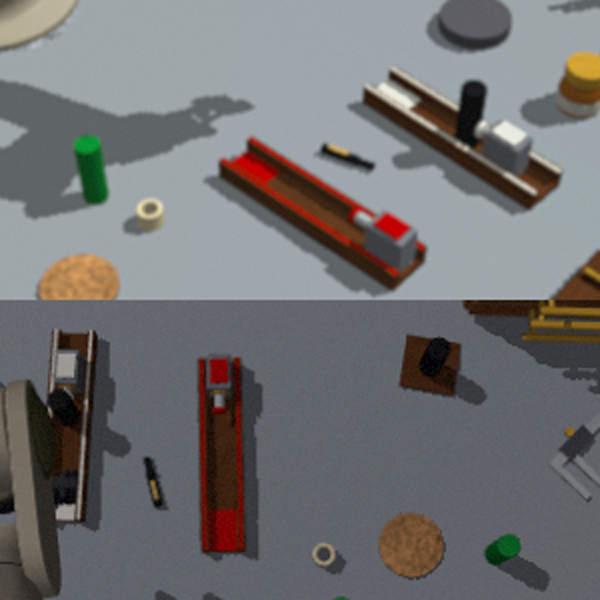

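The blank stands upright in the white lane at (470,112) in the upper half, against the pushed plunger. The red lane, coaster blank and bystanders are unchanged, and the arm is clear.

```bash
python3 -c "
from rig import env
print(env.close_job())"
```

```text
the job is handed in; nothing more can be done
None
```

The blank felt light (about 0.5 N), so it now stands upright in the white-marked lane with that plunger pushed in about 10 mm, nothing else visibly disturbed, and the job is handed in.

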